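Tap a taper-shank spindle home in the rotation demonstrator

ROBOT

A 6-joint arm with a two-finger parallel gripper is mounted at the origin on the work surface. World frame = base frame: x ahead of the robot, y to its left, z up, the work surface at z = 0. Lengths are in m, angles in rad, forces in N, time in s.
With the tool pointing down it reaches from about 0.325 to 0.85 m from the base axis. Payload 4.4 kg.
Tool frame: the origin (TCP) lies between the finger pads; the fingertips stand 11 mm ahead of it and the grasp point (between the pads) lies 8 mm behind it; z points along the fingers, y is the direction in which the jaws open and shut (so a half turn about z gives the same grasp; the last joint's range is limited). The gripper opens to 94 mm and grips with 3 to 60 N. Pads are 16 mm wide; open, the fingers measure 119 mm over their backs; the gripper's body (75 mm by 177 mm) begins 78 mm behind the grasp point.
Start: joints at [-0.15, 0.207, 1.542, -0, 1.393, -0.15], TCP at [0.575, -0, 0.216] pointing down, gripper open.
Joint ranges: [-2.73, 2.73], [-0.86, 2.22], [0.23, 2.46], [-1.11, 4.25], [0.08, 2.63], [-2.82, 2.82]. Speed limits (rad/s): [2.79, 2.79, 3.14, 3.14, 3.14, 3.14].

INTERFACE

Orientations are given as a unit quaternion [w, x, y, z].
In Python, from workcell import env gives the robot as it stands.
- The arm moves only by the tool move_arm, never from a script. Its argument "deltas" is a list that holds one entry, the list of rows, each a list of 7 numbers: the shift along the world's x, y, z in m, then the turn, a rotation vector about the world's x, y, z in degrees, then the gripper command: -1 is shut, 1 is fully open, values between are in proportion. A call has 1 to 5 rows; each row shifts and turns the commanded pose from where the row before left it; what a row does not reach is not made up. A row lasts 1/10 s, in which the tool goes at most 50 mm and 8.59 degrees, less where a joint would pass 70% of its speed; a pose out of reach is approached as far as the arm can. A call with a gripper value outside its range is refused whole. The fingers move at their own pace and stop on an object; "squeeze" is the grip in N (left out, the last holds). Time passes only in rows, so rows that do not move let the fingers close. It gives the time, the measured TCP pose, the force and the opening at its end, in the units of the state.
- env.observe(): the state, without advancing time (a new reading comes with each control period).
- env.camera(name): name is "scene" or "side" or "wrist"; returns a dict with "image" (480x640x3 uint8, red, green, blue), "range_z" (480x640 float32, m along the optical axis (not along the pixel's ray), 0 where there is no reading), "K" (3x3 intrinsics, pixels), "origin" and "attitude" of the camera in the world. Camera axes: x right, y up, looking along -z (the intrinsics and any distortion apply to the point x, -y, -z); pixel columns grow to the right and rows downward; lengths in m; the calibration is good to about 2 mm. A picture is of the moment at which its call begins.
- env.hand_in(): hands the job in, once; it reports no verdict.
The state is a dict: "time": time; "q": joint angles; "qd": joint speeds; "tau": joint torques, N m; "ee_pos": TCP position; "tool_rot": TCP orientation; "contact_force": force on the tool from outside, world axes, zero at the start; "moment": the same for the moment, N m; "opening": opening from 0.0 (shut) to 1.0 (fully open).
Only numpy, scipy, OpenCV 4.12 (cv2) and the standard library are available. Lean on these libraries where they do the work, as an engineer would, in place of code of your own. Each camera call takes 0.05 s, during which the arm holds its last target. There are 200 camera calls.

TASK

Take the red-headed spindle from the wooden rack, stand its tapered shank in the socket on top of the blue rotator so that it stays up by itself, only lightly entered, and let go of it. Then pick up the tapping weight and, with its white face, tap or press the red head down gently until the spindle is locked fully home and takes a firm tap or press of about 20 N without sinking further (how deep that is must be felt; more than about 25 N is too much). Stand the tapping weight back upright on its cork pad, and leave everything else where it is.

Things in the scene. Friction and masses are not known exactly. Their poses are not given: they have to be found in the camera images.
- spindle_grip (a point): Grasp point of the loose red-headed spindle (about 0.25 kg): on its axis (z, up to the head), mid-height of its aluminium grip, 26 mm in diameter, 48 mm tall. Collar top is 24 mm below this point, collar underside 32 mm below, shank tip 82 mm below, top of the head 36 mm above.
- spindle_collar (a point): Centre of the underside of the red-headed spindle's brass collar (42 mm in diameter, 8 mm thick), which never reaches the socket's face; z up along the spindle. Below it the steel shank is a cone 50 mm long, 24 mm in diameter at the collar, 17 mm at the tip.
- spindle_head (a point): Centre of the flat top of the red-headed spindle's plastic head (34 mm in diameter, 12 mm thick), the face to be tapped.
- socket_mouth (a point): Centre of the socket's flat top face, 105 mm above the bench, z up; aluminium tube 62 mm in diameter, bore 26 mm, on the fixed rotator (blue box 170 x 150 mm, 46 mm high). Four sprung steel jaws inside form the taper. A spindle lowered in stops by its own weight, upright, its collar 21 to 25 mm above the face; it stays so when let go.
- seat_pin (a joint): Sprung pin inside the socket on its depth stop (m): 0 until the shank's tip touches it, 0.003 when the spindle is fully home on the stop. The stop's height is set anew each time, so home is with the collar anywhere 1.5 to 18 mm above the socket's face. Driving takes roughly 5 to 14 N, differing by the day; at the stop force rises sharply. The jaws then hold it.
- rack: Fixed wooden rack, 90 x 220 mm, 60 mm high, origin under its centre, long side along its y axis. Holes at y = -70, 0, +70 mm hold three like spindles, collars resting on its top: red-, blue- and black-headed, in any order. Gripping across the rack (fingers closing along its x axis) clears the neighbours; lift 60 mm to clear the rack.
- tapper_grip (a point): Grasp point of the loose tapping weight (0.40 kg): on its axis (z, up), 52 mm above its flat white face (underside). White face part 38 mm in diameter, 18 mm thick; then a steel body 30 mm in diameter up to 82 mm; then an orange cap 36 mm in diameter; 94 mm tall in all.
- tapper_face (a point): Centre of the white face (underside) of the tapping weight; z up along its axis.
- pad: Fixed round cork pad, 100 mm in diameter, 4 mm thick, origin at the centre of its underside; the tapping weight stands on it at the start.
There are look-alikes about, which are no part of the job. Leave any purple or turquoise look-alike of the part that bears tapper_grip alone.

How it is judged:
On the way, in this order (a step that is already met when the one before it is completed fails the run):
1. the red-headed spindle stands by itself in the socket, let go, only lightly entered (not yet home) (z of spindle_collar in the frame of socket_mouth below 0.03 m and value of joint seat_pin below 0.0012 m and horizontal distance between spindle_collar and socket_mouth below 0.004 m and angle between the z axis of spindle_collar and the z axis of socket_mouth, either way round below 0.1 rad and contact force between spindle and the fingers below 0.1 N and contact force between spindle and the arm below 0.1 N and linear speed of spindle below 0.02 m/s), for 0.2 s.
2. the tapping weight's face, on the red head, has driven the spindle home (pin in by 2 mm or more), where it has taken a firm tap or press of over 15 N (z of spindle_collar in the frame of socket_mouth below 0.021 m and value of joint seat_pin above 0.002 m and angle between the z axis of spindle_collar and the z axis of socket_mouth, either way round below 0.05 rad and contact force between tapper and spindle above 15 N and z of tapper_face in the frame of spindle_head above -0.003 m).
At the end, for the whole second after the job is handed in: The red-headed spindle is upright in the socket (within 3 mm of its axis and 0.05 rad), locked home (its tip holds the seat pin in by 2 mm or more, 3 mm being the stop) and at rest; the tapping weight stands upright and at rest on the cork pad, within 45 mm of its centre (value of joint seat_pin above 0.002 m and z of spindle_collar in the frame of socket_mouth below 0.021 m and horizontal distance between spindle_collar and socket_mouth below 0.003 m and angle between the z axis of spindle_collar and the z axis of socket_mouth, either way round below 0.05 rad and linear speed of each of spindle, tapper below 0.01 m/s and horizontal distance between tapper_face and pad below 0.045 m and z of tapper_face in the frame of pad below 0.007 m and angle between tapper_face's own z axis and vertical below 0.1 rad); the robot touches nothing.
It fails at once if the tapping weight presses or strikes the spindle with more than 32 N (contact force between tapper and spindle above 32 N).
It fails at once if another thing on the bench (the other spindles, bottle, jar, beaker, dish, burner) is moved by more than 25 mm or tipped (distance of any of spindle_blue, spindle_black, reagent, jar, beaker, dish, burner from where it was at the start of the episode above 0.025 m or angle between any of spindle_blue, spindle_black, reagent, jar, beaker, dish, burner's own z axis and vertical above 0.35 rad).
It also fails if it takes over 72 s, if anything falls off the work surface, if the arm or the gripper's body presses on something with over 40 N, if the wrist force passes 120 N, or if a joint passes its speed limit or range.

## Working session

There is one attempt and no reset: what is moved stays moved. The work goes in short steps, Python scripts to look and compute and a tool call to move; the robot and the scene stay as the last step left them, time stands still between calls to the robot, and variables do not carry over. Pictures are saved under pics/ and viewed, about 8 in all and at most 12, crops included, and the job is handed in when it is done.

Besides the shell and the picture viewer there is one more tool, called in YAML: its name, and indented under it one key for each argument. move_arm: Moves the arm, as the interface text tells. Its arguments: {"type":"object","properties":{"deltas":{"type":"array","items":{"type":"array","items":{"type":"array","items":{"type":"number"}}}},"squeeze":{"type":"number"}},"required":["deltas"]}

```bash
mkdir -p pics
cat > h.py <<'E'
import numpy as np, cv2
from scipy.spatial.transform import Rotation as R
from workcell import env
def rot(a):
    a=np.array(a,float)
    if a.shape==(3,3): return a
    return R.from_quat([a[1],a[2],a[3],a[0]]).as_matrix()
def cloud(c):
    K=np.array(c["K"]);d=c["range_z"]
    v,u=np.mgrid[:480,:640]
    P=np.stack([(u-K[0,2])/K[0,0]*d,-(v-K[1,2])/K[1,1]*d,-d],-1)
    return P@rot(c["attitude"]).T+np.array(c["origin"])
def save(c,n): cv2.imwrite("pics/"+n+".png",cv2.cvtColor(c["image"],cv2.COLOR_RGB2BGR))
E
python3 - <<'E'
from h import *
import pickle
s=env.observe();print(s)
D={}
for n in("scene","side"):
    c=env.camera(n);D[n]=c;save(c,n+"0");print(n,{k:c[k] for k in c if k not in("image","range_z")})
pickle.dump(D,open("d0.pkl","wb"))
cv2.imwrite("pics/both.png",cv2.resize(np.vstack([cv2.imread("pics/scene0.png"),cv2.imread("pics/side0.png")]),None,fx=.6,fy=.6))
E
```

```text
{'time': 0.0, 'q': array([-1.50495537e-01,  2.07421169e-01,  1.54293718e+00, -8.89403852e-06,
        1.39349654e+00, -1.50473430e-01]), 'qd': array([ 0.00010762, -0.00091526,  0.00027508, -0.00036541, -0.00148633,
        0.00036873]), 'tau': array([-8.39226868e-05, -3.70882022e+01, -2.81415099e+01,  6.96549774e-02,
        3.60915181e-02, -1.71865345e-04]), 'ee_pos': array([5.74220666e-01, 1.06501468e-04, 2.15298083e-01]), 'tool_rot': array([-9.08091907e-04,  7.07113587e-01,  7.07099071e-01, -6.74397672e-04]), 'contact_force': array([-0.87950329, -0.25760473, -0.25732864]), 'moment': array([-0.03042881, -0.03143444,  0.01889886]), 'opening': 1.003646802337744}
scene {'K': array([[521.13382881,   0.        , 307.9308921 ],
       [  0.        , 521.13382881, 237.61301639],
       [  0.        ,   0.        ,   1.        ]]), 'origin': array([ 1.13952176, -0.30980805,  0.98486237]), 'attitude': array([0.81160292, 0.2787428 , 0.15686384, 0.48887308])}
side {'K': array([[552.82578598,   0.        , 319.69503225],
       [  0.        , 552.82578598, 244.55112738],
       [  0.        ,   0.        ,   1.        ]]), 'origin': array([0.15656437, 0.56618141, 0.82715888]), 'attitude': array([-0.29448687, -0.1072221 ,  0.33692092,  0.887843  ])}
```

View pics/scene0.png

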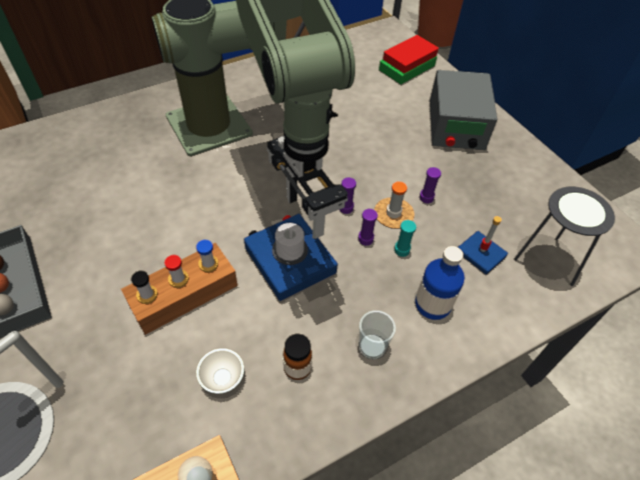

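View pics/side0.png

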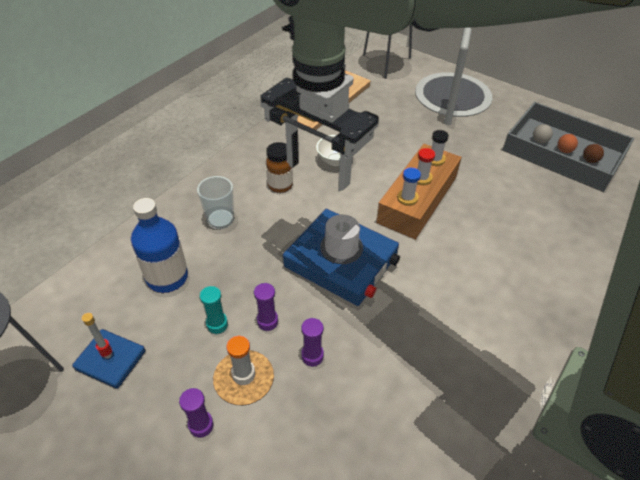

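The scene view shows the rack with black, red and blue heads at (140,280), (174,263) and (205,248). The socket is at (290,240), and the orange-capped weight stands on cork at (398,195). The purple look-alikes are at (348,190), (368,225) and (432,180), with a turquoise one at (405,235).

```bash
cat > m.py <<'E'
from h import *
import pickle
D=pickle.load(open("d0.pkl","rb"))
def heads(c,tag):
    P=cloud(c);h=cv2.cvtColor(c["image"],cv2.COLOR_RGB2HSV).astype(int);H,S,V=h[...,0],h[...,1],h[...,2]
    hh={"red":((H<4)|(H>175)),"orange":(H>=6)&(H<=14),"purple":(H>130)&(H<155),"turq":(H>78)&(H<95),"blue":(H>105)&(H<122)}
    for n,m in hh.items():
        z=P[...,2];m=m&(S>(190 if n in("red","orange") else 120))&(V>60)&(z>.03)&(z<.2)&(P[...,0]>.2)
        k,l,st,ce=cv2.connectedComponentsWithStats(m.astype(np.uint8))
        for i in range(1,k):
            if st[i,4]<40: continue
            q=P[l==i];zt=np.percentile(q[:,2],97);t=q[q[:,2]>zt-.003]
            (a,b),r=cv2.minEnclosingCircle(t[:,:2].astype(np.float32))
            print(tag,n,st[i,4],ce[i].round(0),"ztop",zt.round(4),"c",t.mean(0).round(4),"circ",round(a,4),round(b,4),round(r,4))
    for n,z0,z1,box in(("sock",.101,.109,None),("rack",.055,.065,None),("bluebox",.042,.05,None)):
        m=(P[...,2]>z0)&(P[...,2]<z1)&(P[...,0]>.2)
        if n=="sock": m&=(S<60)
        if n=="rack": m&=(H>4)&(H<18)&(S>120)
        if n=="bluebox": m&=(H>100)&(H<122)&(S>120)
        k,l,st,ce=cv2.connectedComponentsWithStats(m.astype(np.uint8))
        for i in range(1,k):
            if st[i,4]<150: continue
            q=P[l==i][:,:2].astype(np.float32);print(tag,n,st[i,4],ce[i].round(0),"mean",q.mean(0).round(4),"rect",cv2.minAreaRect(q),"circ",cv2.minEnclosingCircle(q))
    m=(H>8)&(H<25)&(S>80)&(abs(P[...,2]-.004)<.006)&(P[...,0]>.2)
    k,l,st,ce=cv2.connectedComponentsWithStats(cv2.morphologyEx(m.astype(np.uint8),cv2.MORPH_OPEN,np.ones((3,3))))
    for i in range(1,k):
        if st[i,4]>300:
            q=P[l==i][:,:2].astype(np.float32);print(tag,"pad?",st[i,4],ce[i].round(0),cv2.minEnclosingCircle(q))
if __name__=="__main__":
    for n in D: heads(D[n],n)
    a=cv2.resize(cv2.imread("pics/side0.png")[110:240,370:480],None,fx=4,fy=4)
    b=cv2.resize(cv2.imread("pics/side0.png")[270:450,160:340],None,fx=2.2,fy=2.2)
    H=max(a.shape[0],b.shape[0]);f=lambda x:cv2.copyMakeBorder(x,0,H-x.shape[0],0,0,0)
    im=np.hstack([f(a),f(b)]);cv2.imwrite("pics/crop.png",cv2.resize(im,None,fx=.9,fy=.9) if im.shape[1]>800 else im);print(im.shape)
E
python3 m.py
```

```text
scene red 46 [450. 140.] ztop 0.0437 c [0.394  0.5429 0.0424] circ 0.3937 0.5431 0.0081
scene red 46 [484. 245.] ztop 0.0529 c [0.7178 0.3884 0.0518] circ 0.7173 0.3903 0.0075
scene red 176 [173. 262.] ztop 0.1294 c [ 0.4994 -0.2548  0.1277] circ 0.5 -0.2551 0.0154
scene orange 125 [399. 188.] ztop 0.1002 c [0.5193 0.2796 0.0987] circ 0.5186 0.2801 0.0166
scene orange 163 [297. 362.] ztop 0.0796 c [ 0.777  -0.1274  0.0798] circ 0.7736 -0.1212 0.0197
scene purple 128 [433. 173.] ztop 0.0973 c [0.5148 0.3839 0.0955] circ 0.5152 0.3818 0.0168
scene purple 132 [348. 183.] ztop 0.0963 c [0.449  0.1865 0.0947] circ 0.4512 0.1854 0.0175
scene purple 58 [431. 188.] ztop 0.0752 c [0.5246 0.3766 0.0743] circ 0.5245 0.3763 0.0042
scene purple 216 [369. 220.] ztop 0.096 c [0.555  0.1769 0.0944] circ 0.5549 0.1769 0.0168
scene turq 317 [406. 233.] ztop 0.0959 c [0.6232 0.2348 0.0945] circ 0.6227 0.2337 0.0176
scene blue 649 [312. 243.] ztop 0.0485 c [0.5361 0.0423 0.0469] circ 0.5257 0.0338 0.0836
scene blue 1555 [272. 261.] ztop 0.0483 c [ 0.5357 -0.0561  0.0466] circ 0.5319 -0.0524 0.0851
scene
[... 2398 characters left out ...]
0070272684097, 0.06024652719497681), 82.84591674804688) circ ((0.5249339938163757, -0.008703518658876419), 0.03271571546792984)
side rack 1729 [421. 190.] mean [ 0.4787 -0.2265] rect ((0.4940677285194397, -0.25354838371276855), (0.09015196561813354, 0.22396159172058105), 5.5273332595825195) circ ((0.4914570748806, -0.2528712749481201), 0.11619289964437485)
side bluebox 3596 [342. 256.] mean [0.5131 0.0062] rect ((0.523368775844574, -0.007168598473072052), (0.1677028387784958, 0.14847388863563538), 2.6730971336364746) circ ((0.524413526058197, -0.007052303291857243), 0.10856565833091736)
side pad? 1940 [243. 381.] ((0.5131112337112427, 0.28469038009643555), 0.050643596798181534)
(520, 836, 3)
```

View pics/crop.png

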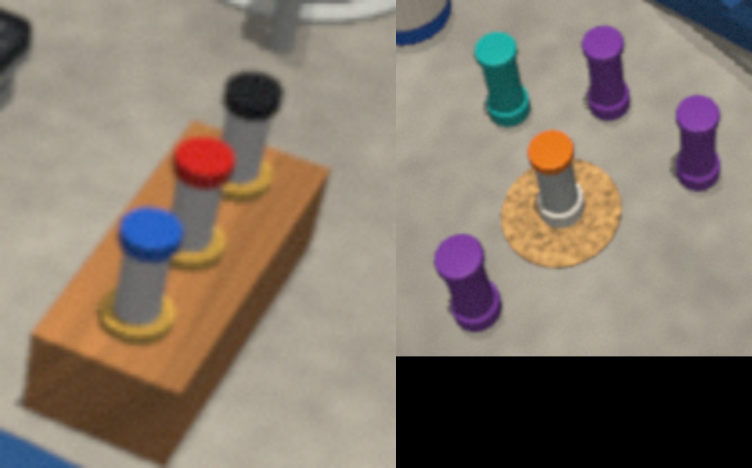

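The red head is the middle spindle in the rack. Only the orange-capped weight stands on the cork, with a steel body and a white foot, so that is the tapper. The purple and turquoise ones are look-alikes. I'll go above the red spindle.

move_arm:
  deltas:
    - [[-0.015, -0.045, 0, 0, 0, 1, 1], [-0.015, -0.045, 0, 0, 0, 1, 1], [-0.016, -0.045, 0, 0, 0, 1, 1], [-0.016, -0.045, 0, 0, 0, 1, 1], [-0.016, -0.045, 0, 0, 0, 1.4, 1]]

```text
time: 0.6
ee_pos: [0.4959, -0.2263, 0.216]
tool_rot: [-0.0, 0.673, 0.74, -0.0]
contact_force: [0.5, -1.0, 0.4]
opening: 1.004
```

move_arm:
  deltas:
    - [[0, -0.029, 0, 0, 0, 0, 1], [0, 0, 0, 0, 0, 0, 1], [0, 0, 0, 0, 0, 0, 1], [0, 0, 0, 0, 0, 0, 1]]

```text
time: 1.0
ee_pos: [0.497, -0.2527, 0.216]
tool_rot: [-0.001, 0.673, 0.74, 0.0]
contact_force: [-0.0, 0.1, 0.4]
opening: 1.003
```

```bash
cat > w.py <<'E'
from m import *
import sys
s=env.observe();print(s["time"],s["ee_pos"].round(4),s["tool_rot"].round(4),s["contact_force"].round(2),s["opening"])
c=env.camera("wrist");save(c,sys.argv[1]);pickle.dump(c,open(sys.argv[1]+".pkl","wb"))
print(np.round(c["origin"],3));heads(c,"w")
E
python3 w.py w1
```

```text
1.0 [ 0.497  -0.2527  0.216 ] [-6.000e-04  6.726e-01  7.400e-01  2.000e-04] [-0.03  0.11  0.41] 1.0033587624296767
[ 0.488 -0.178  0.384]
w red 1131 [317. 243.] ztop 0.129 c [ 0.4929 -0.2555  0.1278] circ 0.4927 -0.2558 0.0158
w orange 44 [601. 126.] ztop 0.0687 c [ 0.7414 -0.1361  0.0674] circ 0.7412 -0.1361 0.0065
w orange 173 [318. 251.] ztop 0.1286 c [ 0.498  -0.2647  0.1273] circ 0.4934 -0.2571 0.0169
w blue 260 [291.  30.] ztop 0.0461 c [ 0.4512 -0.0796  0.0447] circ 0.4581 -0.0723 0.0216
w blue 572 [346.  12.] ztop 0.0473 c [ 0.4998 -0.062   0.0459] circ 0.4991 -0.0613 0.0209
w blue 58 [378.   1.] ztop 0.0492 c [ 0.527  -0.0514  0.0475] circ 0.5274 -0.0506 0.0121
w blue 937 [446.  24.] ztop 0.0472 c [ 0.5904 -0.0612  0.0457] circ 0.5834 -0.0624 0.031
w blue 182 [399.  13.] ztop 0.0473 c [ 0.5472 -0.0585  0.0458] circ 0.5453 -0.058 0.0121
w blue 59 [423.  24.] ztop 0.0473 c [ 0.5699 -0.065   0.0461] circ 0.5712 -0.0656 0.0063
w blue 157 [374.  44.] ztop 0.0465 c [ 0.529  -0.0833  0.0452] circ 0.5303 -0.0815 0.0145
w blue 91 [347.  44.] ztop 0.0465 c [ 0.5023 -0.0849  0.0452] ci
[... 290 characters left out ...]
164
w rack 461 [597. 104.] mean [ 0.7359 -0.119 ] rect ((0.7393864393234253, -0.11835846304893494), (0.01818818412721157, 0.050432171672582626), 9.13990306854248) circ ((0.7483590841293335, -0.11687646806240082), 0.025278154760599136)
w rack 13305 [318. 206.] mean [ 0.4915 -0.2402] rect ((0.49303188920021057, -0.25697648525238037), (0.08957572281360626, 0.21972446143627167), 5.510551929473877) circ ((0.4931398034095764, -0.2568470537662506), 0.11775468289852142)
w bluebox 8537 [377.  23.] mean [ 0.5284 -0.068 ] rect ((0.5261548161506653, -0.06913110613822937), (0.16691447794437408, 0.040570784360170364), 4.6638312339782715) circ ((0.52577143907547, -0.06534264236688614), 0.08449133485555649)
```

View pics/w1.png

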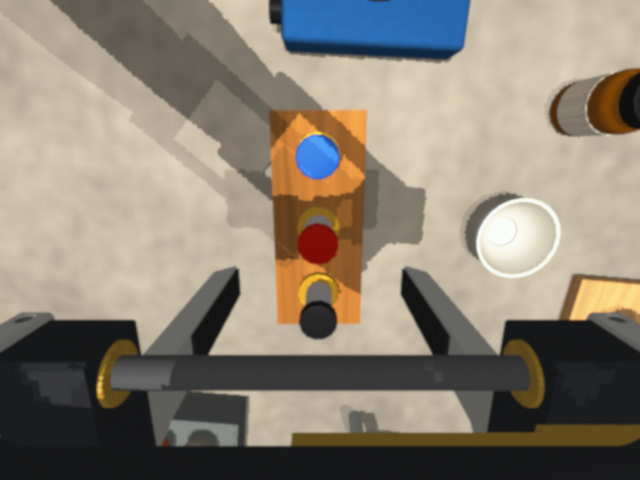

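The wrist view shows the red head at (318,243) between the fingers, whose tips are at (238,270) and (403,270). To check the wrist camera's bias, I'll measure the fingertips with it.

Run:
```python
from h import *
import pickle
c=pickle.load(open("w1.pkl","rb"));P=cloud(c);print(c["K"][0],c["K"][1])
z=P[...,2]
for lo,hi in((200,243),(398,440)):
    m=np.zeros(z.shape,bool);m[262:330,lo:hi]=True
    m&=(z>.19)&(z<.24);q=P[m];print(len(q),q.min(0).round(4),q.max(0).round(4))
    t=q[q[:,2]<q[:,2].min()+.008];print(t[:,:2].min(0).round(4),t[:,:2].max(0).round(4),t[:,:2].mean(0).round(4))
s=env.observe();a=np.linalg.inv(rot(c["attitude"]))
p=a@(s["ee_pos"]+[0,0,-.011]-c["origin"]);K=c["K"];print(K[0,2]-K[0,0]*p[0]/p[2],K[1,2]+K[1,1]*p[1]/p[2])
```

```text
[331.26157884   0.         320.03507781] [  0.         331.26157884 235.10895356]
1139 [ 0.4357 -0.2674  0.2038] [ 0.4495 -0.2491  0.24  ]
[ 0.4392 -0.2671] [ 0.4494 -0.2496] [ 0.4469 -0.2555]
1143 [ 0.5411 -0.2588  0.2039] [ 0.5533 -0.2394  0.24  ]
[ 0.5412 -0.2588] [ 0.5502 -0.2399] [ 0.5431 -0.2465]
323.90348695316897 278.3250815062878
```

move_arm:
  deltas:
    - [[-0.0025, -0.003, -0.02, 0, 0, 0, 1], [0, 0, -0.035, 0, 0, 0, 1], [0, 0, -0.035, 0, 0, 0, 1], [0, 0, -0.03, 0, 0, 0, 1], [0, 0, -0.012, 0, 0, 0, 1]]

```text
time: 1.55
ee_pos: [0.4927, -0.254, 0.0811]
tool_rot: [-0.003, 0.672, 0.74, -0.0]
contact_force: [0.1, 0.6, -0.4]
opening: 1.002
```

move_arm:
  deltas:
    - [[0, 0, 0, 0, 0, 0, 0], [0, 0, 0, 0, 0, 0, -0.3], [0, 0, 0, 0, 0, 0, -0.6], [0, 0, 0, 0, 0, 0, -1], [0, 0, 0, 0, 0, 0, -1]]
  squeeze: 20

```text
time: 2.05
ee_pos: [0.4952, -0.2576, 0.0857]
tool_rot: [0.001, 0.673, 0.74, 0.0]
contact_force: [-0.7, -0.0, -0.5]
opening: 0.612
```

move_arm:
  deltas:
    - [[0, 0, 0, 0, 0, 0, -1], [0, 0, 0, 0, 0, 0, -1], [0, 0, 0, 0, 0, 0, -1]]

```text
time: 2.35
ee_pos: [0.4946, -0.2571, 0.0846]
tool_rot: [0.0, 0.673, 0.74, 0.0]
contact_force: [1.1, -0.4, -0.3]
opening: 0.356
```

move_arm:
  deltas:
    - [[0, 0, 0, 0, 0, 0, -1], [0, 0, 0, 0, 0, 0, -1], [0, 0, 0, 0, 0, 0, -1], [0, 0, 0, 0, 0, 0, -1]]

```text
time: 2.75
ee_pos: [0.4947, -0.2571, 0.0846]
tool_rot: [0.0, 0.673, 0.74, 0.0]
contact_force: [-0.3, 0.2, -0.5]
opening: 0.361
```

move_arm:
  deltas:
    - [[0, 0, 0.015, 0, 0, 0, -1], [0, 0, 0.03, 0, 0, 0, -1], [0, 0, 0.035, 0, 0, 0, -1], [0, 0, 0.035, 0, 0, 0, -1], [0, 0, 0.025, 0, 0, 0, -1]]

```text
time: 3.25
ee_pos: [0.4946, -0.2572, 0.2274]
tool_rot: [0.001, 0.673, 0.74, -0.0]
contact_force: [1.3, 0.4, -3.2]
opening: 0.353
```

Run:
```python
from h import *
s=env.observe();print(s["time"],s["ee_pos"],s["tool_rot"],s["contact_force"],s["opening"])
```

```text
3.25 [ 0.49458244 -0.25722486  0.2274323 ] [ 9.53630466e-04  6.73018356e-01  7.39625161e-01 -6.93182140e-05] [ 1.33092046  0.39072479 -3.18590999] 0.3533412818427376
```

Run:
```python
from h import *
import pickle
D={n:env.camera(n) for n in("scene","side","wrist")};pickle.dump(D,open("d1.pkl","wb"))
ims=[]
for n in("scene","side","wrist"):
    c=D[n];P=cloud(c);h=cv2.cvtColor(c["image"],cv2.COLOR_RGB2HSV).astype(int)
    m=((h[...,0]<4)|(h[...,0]>175))&(h[...,1]>170)&(h[...,2]>50)&(P[...,2]>.2);
    q=P[m];print(n,m.sum(),q.mean(0).round(4) if len(q) else"",q.min(0) if len(q) else "",q.max(0) if len(q) else "")
    p=np.array([.4946,-.2572,.2274])-c["origin"];p=np.linalg.inv(rot(c["attitude"]))@p;K=c["K"]
    u=int(K[0,2]-K[0,0]*p[0]/p[2]);v=int(K[1,2]+K[1,1]*p[1]/p[2]);print(u,v)
    u=min(max(u,70),570);v=min(max(v,80),400)
    ims.append(cv2.resize(c["image"][v-80:v+80,u-65:u+65,::-1],(390,480) if 0 else (260,320)))
cv2.imwrite("pics/g1.png",np.hstack(ims))
```

```text
scene 6 [ 1.1395 -0.3098  0.9849] [ 1.13952176 -0.30980805  0.98486237] [ 1.13952176 -0.30980805  0.98486237]
159 229
side 185 [ 0.4904 -0.2407  0.28  ] [ 0.15656437 -0.26967253  0.26476176] [0.51197359 0.56618141 0.82715888]
435 109
wrist 4615 [ 0.4939 -0.255   0.2723] [ 0.47742064 -0.27232547  0.22509312] [ 0.5122127  -0.18297482  0.39712016]
320 282
```

View pics/g1.png

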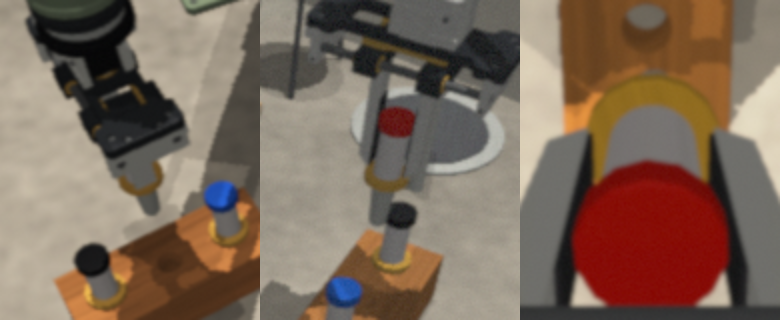

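Wrist crop: the red head fills the jaws, so the straight fingers hold the spindle by its 34 mm head (opening about 33 mm). It hangs upright with its height as planned. I'll move to just short of the socket and measure both with the same camera.

move_arm:
  deltas:
    - [[0.006, 0.038, 0.012, 0, 0, 0, -1], [0.006, 0.038, 0, 0, 0, 0, -1], [0.006, 0.038, 0, 0, 0, 0, -1], [0.006, 0.038, 0, 0, 0, 0, -1], [0.006, 0.033, 0, 0, 0, 0, -1]]

```text
time: 3.9
ee_pos: [0.5225, -0.0697, 0.2334]
tool_rot: [-0.003, 0.673, 0.74, -0.001]
contact_force: [0.5, -0.0, -3.1]
opening: 0.356
```

move_arm:
  deltas:
    - [[0, 0, 0, 0, 0, 0, -1], [0, 0, 0, 0, 0, 0, -1], [0, 0, 0, 0, 0, 0, -1], [0, 0, 0, 0, 0, 0, -1]]

```text
time: 4.3
ee_pos: [0.5239, -0.073, 0.2356]
tool_rot: [-0.001, 0.674, 0.739, -0.0]
contact_force: [-1.1, 0.8, -2.2]
opening: 0.352
```

```bash
cat > w2.py <<'E'
from h import *
import pickle
s=env.observe();e=s["ee_pos"];print(s["time"],e.round(4),s["tool_rot"].round(4),s["contact_force"].round(2),s["opening"])
D={n:env.camera(n) for n in("wrist","scene","side")};pickle.dump(D,open("d2.pkl","wb"));save(D["wrist"],"w2")
for n,c in D.items():
    P=cloud(c);z=P[...,2];h=cv2.cvtColor(c["image"],cv2.COLOR_RGB2HSV).astype(int);r=np.hypot(P[...,0]-.525,P[...,1]+.01)
    def fit(m,t):
        q=P[m][:,:2].astype(np.float32)
        if len(q)>20: print(n,t,len(q),"circ",cv2.minEnclosingCircle(q),"z",np.median(P[m][:,2]).round(4))
    fit((abs(z-.105)<.004)&(r<.045)&(h[...,1]<60),"sock")
    red=((h[...,0]<4)|(h[...,0]>175))&(h[...,1]>170)&(h[...,2]>50)&(z>.2)&(z<.35)&(np.hypot(P[...,0]-e[0],P[...,1]-e[1])<.04)
    if red.sum()>20:
        zt=np.percentile(z[red],95);fit(red&(z>zt-.004),"head");print(zt)
    br=(h[...,0]>14)&(h[...,0]<28)&(h[...,1]>110)&(abs(z-(e[2]-.016))<.006)&(np.hypot(P[...,0]-e[0],P[...,1]-e[1])<.035)
    fit(br,"collar")
    sh=(z<e[2]-.035)&(z>e[2]-.08)&(np.hypot(P[...,0]-e[0],P[...,1]-e[1])<.02);
    if sh.sum()>20:print(n,"shank",sh.sum(),P[sh].mean(0).round(4))
E
python3 w2.py
```

```text
4.3 [ 0.5239 -0.073   0.2356] [-6.000e-04  6.736e-01  7.391e-01 -5.000e-04] [-1.1   0.84 -2.16] 0.3517206322218612
wrist sock 3333 circ ((0.5240023136138916, -0.011713018640875816), 0.03097834438085556) z 0.1047
wrist head 4133 circ ((0.5219823122024536, -0.07280625402927399), 0.01714402623474598) z 0.2787
0.27962742868239204
wrist collar 1274 circ ((0.5220246911048889, -0.07309838384389877), 0.020496027544140816) z 0.2186
scene sock 431 circ ((0.52780681848526, -0.010022662580013275), 0.031991805881261826) z 0.1039
scene head 25 circ ((0.5333092212677002, -0.0817413330078125), 0.007002810016274452) z 0.2782
0.27985768497080055
scene collar 95 circ ((0.5279868245124817, -0.07494542747735977), 0.02087533101439476) z 0.2177
scene shank 97 [ 0.5333 -0.0759  0.1806]
side sock 621 circ ((0.5245487093925476, -0.00925701018422842), 0.03283613920211792) z 0.1049
side head 174 circ ((0.5228157043457031, -0.06815262138843536), 0.01646449789404869) z 0.2794
0.2810316983280107
side collar 128 circ ((0.5240384936332703, -0.06768293678760529), 0.021504979580640793) z 0.2191
side shank 158 [ 0.5204 -0.0658  0.1827]
```

View pics/w2.png

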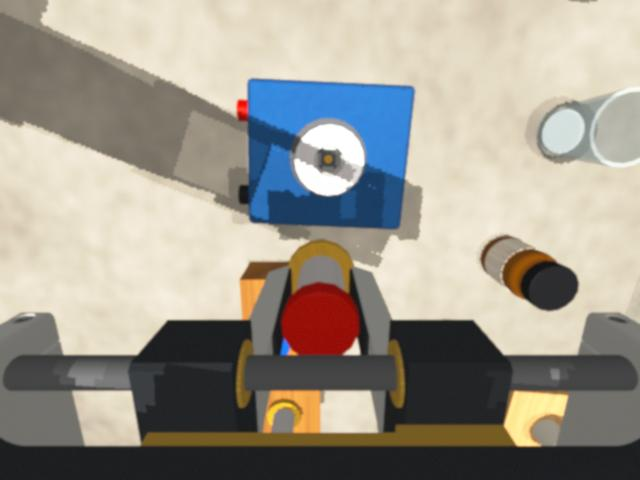

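The wrist view shows the socket bore at (328,158) and the red head at (320,318). The spindle is vertical in the grip, and I need to shift about (+1.5, +61.5) mm.

move_arm:
  deltas:
    - [[0.0015, 0.02, 0, 0, 0, 0, -1], [0, 0.02, 0, 0, 0, 0, -1], [0, 0.0215, 0, 0, 0, 0, -1], [0, 0, 0, 0, 0, 0, -1], [0, 0, -0.015, 0, 0, 0, -1]]

```text
time: 4.95
ee_pos: [0.528, -0.0112, 0.2238]
tool_rot: [0.003, 0.673, 0.74, 0.001]
contact_force: [0.7, -0.7, -3.2]
opening: 0.356
```

move_arm:
  deltas:
    - [[0, 0, -0.02, 0, 0, 0, -1], [0, 0, -0.02, 0, 0, 0, -1], [0, 0, -0.015, 0, 0, 0, -1], [0, 0, -0.007, 0, 0, 0, -1], [0, 0, 0, 0, 0, 0, -1]]

```text
time: 5.45
ee_pos: [0.5254, -0.0111, 0.1585]
tool_rot: [-0.001, 0.673, 0.739, -0.001]
contact_force: [0.5, -0.2, -2.4]
opening: 0.354
```

move_arm:
  deltas:
    - [[0, 0, 0, 0, 0, 0, -1], [0, 0, 0, 0, 0, 0, -1]]

```text
time: 5.65
ee_pos: [0.5261, -0.0109, 0.1601]
tool_rot: [0.0, 0.673, 0.74, -0.0]
contact_force: [-1.5, -0.1, -3.4]
opening: 0.355
```

```bash
python3 w2.py
```

```text
5.65 [ 0.5261 -0.0109  0.1601] [ 2.000e-04  6.731e-01  7.396e-01 -1.000e-04] [-1.5  -0.14 -3.43] 0.35504076497602816
wrist sock 2510 circ ((0.5238218903541565, -0.010638569481670856), 0.030804598703980446) z 0.1047
wrist head 4137 circ ((0.523894727230072, -0.010895585641264915), 0.017298905178904533) z 0.2032
0.2041643219222417
wrist collar 1274 circ ((0.5241617560386658, -0.010627415962517262), 0.020395398139953613) z 0.1432
wrist shank 616 [0.5266 0.0014 0.1046]
scene sock 332 circ ((0.5289648175239563, -0.009845788590610027), 0.031464338302612305) z 0.1039
scene collar 72 circ ((0.5291868448257446, -0.011182505637407303), 0.020955458283424377) z 0.1423
scene shank 147 [ 0.5319 -0.0139  0.1056]
side sock 503 circ ((0.5238608121871948, -0.0077255903743207455), 0.031242139637470245) z 0.1049
side head 171 circ ((0.5245726108551025, -0.005796926096081734), 0.01670030504465103) z 0.2034
0.20482239493469634
side collar 118 circ ((0.5252770185470581, -0.007472347468137741), 0.020761212334036827) z 0.1429
side shank 222 [ 0.5228 -0.0056  0.1075]
```

move_arm:
  deltas:
    - [[0, 0, -0.003, 0, 0, 0, -1], [0, 0, -0.002, 0, 0, 0, -1], [0, 0, 0, 0, 0, 0, -1]]

```text
time: 6.1
ee_pos: [0.5258, -0.0104, 0.1541]
tool_rot: [-0.0, 0.673, 0.74, -0.0]
contact_force: [-2.0, 0.4, -2.5]
opening: 0.355
```

move_arm:
  deltas:
    - [[0, 0, -0.0015, 0, 0, 0, -1], [0, 0, 0, 0, 0, 0, -1], [0, 0, 0, 0, 0, 0, -1]]

```text
time: 6.4
ee_pos: [0.5258, -0.0105, 0.1528]
tool_rot: [-0.0, 0.673, 0.74, -0.0]
contact_force: [-1.6, 1.2, -1.0]
opening: 0.355
```

move_arm:
  deltas:
    - [[0, 0, 0, 0, 0, 0, -0.2], [0, 0, 0, 0, 0, 0, -0.1], [0, 0, 0, 0, 0, 0, 0.1], [0, 0, 0, 0, 0, 0, 0.3], [0, 0, 0, 0, 0, 0, 0.3]]

```text
time: 6.9
ee_pos: [0.5263, -0.0106, 0.1532]
tool_rot: [0.0, 0.673, 0.74, 0.0]
contact_force: [0.1, -0.2, -0.6]
opening: 0.64
```

move_arm:
  deltas:
    - [[0, 0, 0, 0, 0, 0, 0.5], [0, 0, 0, 0, 0, 0, 0.5], [0, 0, 0, 0, 0, 0, 0.5], [0, 0, 0, 0, 0, 0, 0.5]]

```text
time: 7.3
ee_pos: [0.526, -0.0105, 0.1529]
tool_rot: [0.0, 0.673, 0.74, -0.0]
contact_force: [0.4, 0.9, -0.0]
opening: 0.747
```

```bash
python3 w2.py
```

```text
7.3 [ 0.526  -0.0105  0.1529] [ 0.      0.673   0.7396 -0.    ] [ 0.37  0.91 -0.01] 0.7465291500113816
wrist sock 2589 circ ((0.5238591432571411, -0.011147977784276009), 0.030871616676449776) z 0.1047
wrist collar 1417 circ ((0.5237160325050354, -0.010857553221285343), 0.020509054884314537) z 0.1352
wrist shank 519 [0.5275 0.0028 0.1048]
scene sock 258 circ ((0.5293300151824951, -0.01130713988095522), 0.031211521476507187) z 0.104
scene collar 73 circ ((0.5300908088684082, -0.015058997087180614), 0.020023208111524582) z 0.1342
scene shank 90 [ 0.5325 -0.0179  0.1043]
side sock 467 circ ((0.5245057940483093, -0.00791197083890438), 0.031497638672590256) z 0.1049
side collar 138 circ ((0.5242670178413391, -0.006767003331333399), 0.020583506673574448) z 0.1351
side shank 167 [ 0.5219 -0.0044  0.106 ]
```

The spindle stands alone, collar about 22 mm above the face and force back to zero. Next I go up and over to the tapping weight.

move_arm:
  deltas:
    - [[0, 0, 0.01, 0, 0, 0, 0.6], [0, 0, 0.03, 0, 0, 0, 0.6], [0, 0, 0.03, 0, 0, 0, 0.6], [0, 0, 0.02, 0, 0, 0, 0.6], [-0.003, 0.04, 0, 0, 0, 0, 1]]

```text
time: 7.95
ee_pos: [0.5264, 0.0264, 0.2481]
tool_rot: [0.004, 0.675, 0.738, 0.002]
contact_force: [0.7, -0.3, 0.1]
opening: 0.852
```

move_arm:
  deltas:
    - [[-0.002, 0.045, 0, 0, 0, 0, 1], [-0.002, 0.045, 0, 0, 0, 0, 1], [-0.002, 0.045, 0, 0, 0, 0, 1], [-0.002, 0.045, 0, 0, 0, 0, 1], [-0.001, 0.045, 0, 0, 0, 0, 1]]

```text
time: 8.45
ee_pos: [0.5138, 0.2563, 0.2441]
tool_rot: [0.0, 0.673, 0.74, 0.001]
contact_force: [1.1, 0.1, -0.5]
opening: 1.0
```

move_arm:
  deltas:
    - [[0, 0.027, -0.02, 0, 0, 0, 1], [0, 0, -0.02, 0, 0, 0, 1], [0, 0, 0, 0, 0, 0, 1], [0, 0, 0, 0, 0, 0, 1], [0, 0, 0, 0, 0, 0, 1]]

```text
time: 8.95
ee_pos: [0.515, 0.2812, 0.2046]
tool_rot: [0.001, 0.673, 0.739, 0.001]
contact_force: [0.7, -0.7, 0.1]
opening: 0.998
```

```bash
python3 w.py w3 | grep -v blue
python3 - <<'E'
from h import *
import pickle
c=pickle.load(open("w3.pkl","rb"));P=cloud(c);h=cv2.cvtColor(c["image"],cv2.COLOR_RGB2HSV).astype(int);z=P[...,2]
m=(h[...,1]<50)&(h[...,2]>120)&(abs(z-.021)<.005)&(np.hypot(P[...,0]-.513,P[...,1]-.281)<.04)
if m.sum()>10:print("white",m.sum(),cv2.minEnclosingCircle(P[m][:,:2].astype(np.float32)))
p=(z>.001)&(z<.008)&(h[...,0]>8)&(h[...,0]<25)&(h[...,1]>80)
q=P[p];print("pad",len(q),np.percentile(q,1,axis=0),np.percentile(q,99,axis=0))
E
```

```text
8.95 [0.515  0.2812 0.2046] [6.000e-04 6.734e-01 7.393e-01 1.100e-03] [ 0.69 -0.72  0.11] 0.9977931135991707
[0.506 0.356 0.373]
w red 356 [533. 125.] ztop 0.0525 c [0.7061 0.3922 0.0513] circ 0.7091 0.3931 0.0098
w red 92 [234. 409.] ztop 0.0396 c [0.4302 0.0309 0.0384] circ 0.4304 0.0311 0.0059
w orange 1178 [320. 233.] ztop 0.099 c [0.5127 0.2823 0.0977] circ 0.5129 0.2813 0.0175
w purple 1551 [326. 108.] ztop 0.0951 c [0.5084 0.3841 0.0938] circ 0.5086 0.3838 0.0174
w purple 1378 [244. 312.] ztop 0.095 c [0.4462 0.1877 0.0954] circ 0.4547 0.2217 0.0535
w purple 1487 [346. 328.] ztop 0.0947 c [0.5487 0.1789 0.0936] circ 0.549 0.1782 0.0171
w turq 434 [416. 268.] ztop 0.0942 c [0.6243 0.2464 0.0934] circ 0.6241 0.2447 0.011
w pad? 4138 [318. 202.] ((0.5117892026901245, 0.28228095173835754), 0.05091505125164986)
white 188 ((0.5120455026626587, 0.28354230523109436), 0.01768246479332447)
pad 4087 [0.4650095  0.24018295 0.00188939] [0.55903283 0.33030852 0.00563667]
```

View pics/w3.png

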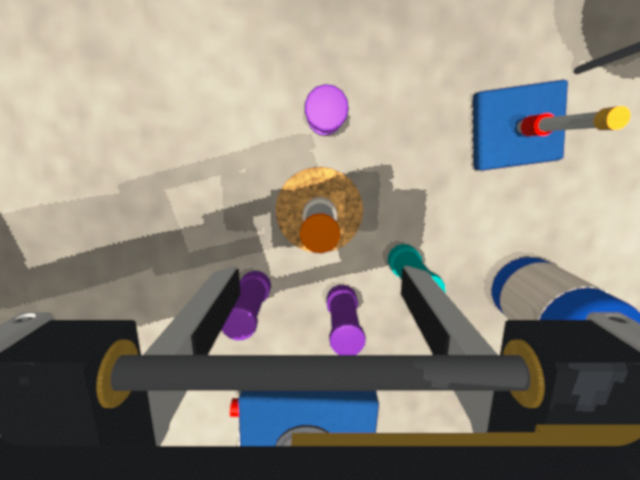

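The orange cap of the weight is at (320,233), centred between the fingers, and the turquoise and purple look-alikes are clear of the finger paths. I'll descend and grip.

move_arm:
  deltas:
    - [[0, 0.001, -0.03, 0, 0, 0, 1], [0, 0, -0.035, 0, 0, 0, 1], [0, 0, -0.035, 0, 0, 0, 1], [0, 0, -0.03, 0, 0, 0, 1], [0, 0, -0.018, 0, 0, 0, 1]]

```text
time: 9.5
ee_pos: [0.5135, 0.2814, 0.0535]
tool_rot: [-0.0, 0.674, 0.739, -0.001]
contact_force: [-0.2, -0.3, 0.1]
opening: 1.001
```

move_arm:
  deltas:
    - [[0, 0, -0.007, 0, 0, 0, 0.5], [0, 0, 0, 0, 0, 0, 0], [0, 0, 0, 0, 0, 0, -0.2], [0, 0, 0, 0, 0, 0, -0.5], [0, 0, 0, 0, 0, 0, -1]]
  squeeze: 50

```text
time: 10.0
ee_pos: [0.5151, 0.2829, 0.0495]
tool_rot: [0.001, 0.673, 0.74, 0.001]
contact_force: [0.2, -0.6, -0.8]
opening: 0.609
```

move_arm:
  deltas:
    - [[0, 0, 0, 0, 0, 0, -1], [0, 0, 0, 0, 0, 0, -1], [0, 0, 0, 0, 0, 0, -1], [0, 0, 0, 0, 0, 0, -1], [0, 0, 0, 0, 0, 0, -1]]

```text
time: 10.5
ee_pos: [0.5143, 0.2826, 0.0482]
tool_rot: [0.0, 0.673, 0.74, 0.0]
contact_force: [0.6, -0.8, 2.0]
opening: 0.372
```

move_arm:
  deltas:
    - [[0, 0, 0.02, 0, 0, 0, -1], [0, 0, 0.045, 0, 0, 0, -1], [0, 0, 0.05, 0, 0, 0, -1], [0, 0, 0.05, 0, 0, 0, -1], [0, 0, 0.05, 0, 0, 0, -1]]

```text
time: 11.0
ee_pos: [0.5126, 0.282, 0.263]
tool_rot: [-0.001, 0.673, 0.74, -0.002]
contact_force: [0.9, 0.3, -4.2]
opening: 0.37
```

move_arm:
  deltas:
    - [[0.002, -0.04, 0.01, 0, 0, 0, -1], [0.002, -0.045, 0, 0, 0, 0, -1], [0.002, -0.045, 0, 0, 0, 0, -1], [0.002, -0.045, 0, 0, 0, 0, -1], [0.002, -0.043, 0, 0, 0, 0, -1]]

```text
time: 11.5
ee_pos: [0.5226, 0.0628, 0.2713]
tool_rot: [-0.001, 0.673, 0.74, -0.001]
contact_force: [0.3, -0.0, -4.6]
opening: 0.369
```

move_arm:
  deltas:
    - [[0, 0, 0, 0, 0, 0, -1], [0, 0, 0, 0, 0, 0, -1], [0, 0, 0, 0, 0, 0, -1], [0, 0, 0, 0, 0, 0, -1]]

```text
time: 11.9
ee_pos: [0.5235, 0.0657, 0.2723]
tool_rot: [-0.001, 0.672, 0.74, -0.0]
contact_force: [-0.1, -0.1, -4.2]
opening: 0.371
```

```bash
cat > w4.py <<'E'
from h import *
import sys
s=env.observe();e=s["ee_pos"];print(s["time"],e.round(4),s["tool_rot"].round(4),s["contact_force"].round(2),s["opening"])
ims=[]
for n in("wrist","scene","side"):
    c=env.camera(n);P=cloud(c);z=P[...,2];h=cv2.cvtColor(c["image"],cv2.COLOR_RGB2HSV).astype(int);H,S,V=h[...,0],h[...,1],h[...,2]
    def fit(m,t):
        if m.sum()<20:return
        zt=np.percentile(z[m],95);k=m&(z>zt-.004);q=P[k][:,:2].astype(np.float32)
        (a,b),r=cv2.minEnclosingCircle(q);print(n,t,len(q),"circ",round(a,4),round(b,4),round(r,4),"ztop",zt.round(4))
    at=np.hypot(P[...,0]-e[0],P[...,1]-e[1])<.04; sp=np.hypot(P[...,0]-.526,P[...,1]+.011)<.035
    fit((H<18)&(H>4)&(S>150)&at&(z>e[2]+.02),"cap")
    fit((S<40)&(V>90)&at&(z<e[2]-.022)&(z>e[2]-.05),"white")
    fit(((H<4)|(H>175))&(S>170)&sp&(z>.15)&(z<.21),"redhead")
    fit((H>14)&(H<28)&(S>110)&sp&(z>.105)&(z<.15),"collar")
    p=np.linalg.inv(rot(c["attitude"]))@(e-[0,.03,.05]-c["origin"]);K=c["K"]
    u=int(np.clip(K[0,2]-K[0,0]*p[0]/p[2],97,540));v=int(np.clip(K[1,2]+K[1,1]*p[1]/p[2],110,370))
    if n!="wrist":ims.append(cv2.resize(c["image"][v-110:v+110,u-97:u+97,::-1],None,fx=2,fy=2))
cv2.imwrite("pics/"+sys.argv[1]+".png",np.hstack(ims))
E
python3 w4.py t1
```

```text
11.9 [0.5235 0.0657 0.2723] [-6.000e-04  6.723e-01  7.402e-01 -3.000e-04] [-0.13 -0.15 -4.24] 0.3706199682883293
wrist cap 4181 circ 0.5209 0.0669 0.02 ztop 0.3228
wrist white 684 circ 0.5223 0.0631 0.0189 ztop 0.248
scene cap 49 circ 0.5289 0.0574 0.0156 ztop 0.3239
scene white 63 circ 0.5302 0.0625 0.0175 ztop 0.247
scene redhead 155 circ 0.5287 -0.0099 0.017 ztop 0.1966
scene collar 84 circ 0.5301 -0.0107 0.0209 ztop 0.1375
side cap 257 circ 0.5239 0.07 0.0181 ztop 0.3238
side white 111 circ 0.5223 0.0685 0.0183 ztop 0.249
side redhead 195 circ 0.5253 -0.0074 0.0166 ztop 0.1971
side collar 132 circ 0.5235 -0.0084 0.0208 ztop 0.1372
```

View pics/t1.png

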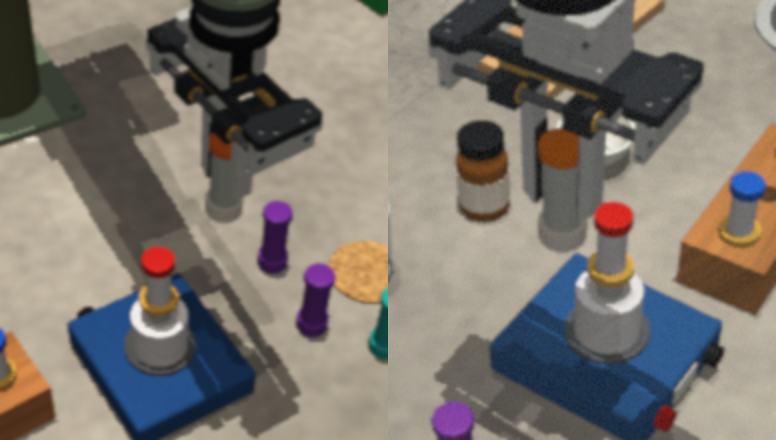

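The spindle stands upright, head at (157,262) in the scene crop, and the weight hangs upright in the grip with its cap clamped. I'll move it over the red head.

move_arm:
  deltas:
    - [[0.0015, -0.02, 0, 0, 0, 0, -1], [0, -0.025, 0, 0, 0, 0, -1], [0, -0.02, 0, 0, 0, 0, -1], [0, -0.0105, 0, 0, 0, 0, -1], [0, 0, -0.01, 0, 0, 0, -1]]

```text
time: 12.55
ee_pos: [0.5268, -0.0118, 0.2643]
tool_rot: [0.002, 0.673, 0.739, 0.001]
contact_force: [-0.0, 0.7, -4.4]
opening: 0.373
```

move_arm:
  deltas:
    - [[0, 0, -0.008, 0, 0, 0, -1], [0, 0, -0.006, 0, 0, 0, -1], [0, 0, -0.002, 0, 0, 0, -1], [0, 0, 0, 0, 0, 0, -1], [0, 0, 0, 0, 0, 0, -1]]

```text
time: 13.05
ee_pos: [0.5257, -0.0107, 0.2471]
tool_rot: [0.0, 0.673, 0.74, 0.0]
contact_force: [-0.3, 0.2, -5.3]
opening: 0.368
```

```bash
python3 w4.py t2
```

```text
13.05 [ 0.5257 -0.0107  0.2471] [1.000e-04 6.728e-01 7.398e-01 1.000e-04] [-0.25  0.2  -5.33] 0.367570436776713
wrist cap 4199 circ 0.5212 -0.0104 0.021 ztop 0.2975
wrist white 687 circ 0.5243 -0.0131 0.0189 ztop 0.223
wrist redhead 101 circ 0.5222 -0.0005 0.0123 ztop 0.1957
wrist collar 589 circ 0.5235 -0.0106 0.0204 ztop 0.1363
scene cap 32 circ 0.5366 -0.0229 0.0125 ztop 0.2986
scene white 53 circ 0.531 -0.0141 0.0182 ztop 0.2217
scene redhead 21 circ 0.5376 -0.0157 0.0121 ztop 0.1954
scene collar 83 circ 0.5295 -0.0115 0.0206 ztop 0.1368
side cap 237 circ 0.5223 -0.0029 0.0245 ztop 0.2985
side white 94 circ 0.5256 -0.0088 0.0193 ztop 0.2237
side redhead 64 circ 0.5204 -0.0015 0.0139 ztop 0.197
side collar 116 circ 0.5241 -0.0067 0.0208 ztop 0.1373
```

move_arm:
  deltas:
    - [[-0.001, 0.0025, -0.003, 0, 0, 0, -1], [0, 0, -0.002, 0, 0, 0, -1], [0, 0, 0, 0, 0, 0, -1]]

```text
time: 13.5
ee_pos: [0.5241, -0.0083, 0.2414]
tool_rot: [-0.0, 0.673, 0.74, -0.0]
contact_force: [-0.3, -0.4, -3.7]
opening: 0.368
```

move_arm:
  deltas:
    - [[0, 0, -0.0005, 0, 0, 0, -1], [0, 0, -0.0005, 0, 0, 0, -1], [0, 0, 0, 0, 0, 0, -1]]

```text
time: 13.8
ee_pos: [0.5245, -0.0086, 0.2409]
tool_rot: [-0.0, 0.673, 0.74, -0.0]
contact_force: [-1.0, 0.7, -4.3]
opening: 0.369
```

move_arm:
  deltas:
    - [[0, 0, -0.0005, 0, 0, 0, -1], [0, 0, -0.0005, 0, 0, 0, -1], [0, 0, 0, 0, 0, 0, -1]]

```text
time: 14.1
ee_pos: [0.5245, -0.0085, 0.2399]
tool_rot: [-0.0, 0.673, 0.74, -0.0]
contact_force: [-1.1, 0.7, -4.8]
opening: 0.372
```

move_arm:
  deltas:
    - [[0, 0, -0.0005, 0, 0, 0, -1], [0, 0, -0.0005, 0, 0, 0, -1], [0, 0, 0, 0, 0, 0, -1]]

```text
time: 14.4
ee_pos: [0.5247, -0.0085, 0.2393]
tool_rot: [0.0, 0.673, 0.74, 0.0]
contact_force: [-0.9, -0.3, -1.8]
opening: 0.374
```

move_arm:
  deltas:
    - [[0, 0, -0.0005, 0, 0, 0, -1], [0, 0, -0.0005, 0, 0, 0, -1], [0, 0, 0, 0, 0, 0, -1]]

```text
time: 14.7
ee_pos: [0.5248, -0.0086, 0.2386]
tool_rot: [0.0, 0.673, 0.74, 0.0]
contact_force: [-1.0, -0.7, 1.4]
opening: 0.376
```

move_arm:
  deltas:
    - [[0, 0, -0.0005, 0, 0, 0, -1], [0, 0, -0.0005, 0, 0, 0, -1], [0, 0, 0, 0, 0, 0, -1]]

```text
time: 15.0
ee_pos: [0.5247, -0.0086, 0.2373]
tool_rot: [0.0, 0.673, 0.74, 0.0]
contact_force: [-0.8, 0.7, 1.4]
opening: 0.37
```

move_arm:
  deltas:
    - [[0, 0, -0.0005, 0, 0, 0, -1], [0, 0, -0.0005, 0, 0, 0, -1], [0, 0, 0, 0, 0, 0, -1]]

```text
time: 15.3
ee_pos: [0.5246, -0.0085, 0.236]
tool_rot: [0.0, 0.673, 0.74, 0.0]
contact_force: [-0.4, 0.7, 2.2]
opening: 0.371
```

move_arm:
  deltas:
    - [[0, 0, -0.0005, 0, 0, 0, -1], [0, 0, -0.0005, 0, 0, 0, -1], [0, 0, -0.0005, 0, 0, 0, -1], [0, 0, 0, 0, 0, 0, -1]]

```text
time: 15.7
ee_pos: [0.5246, -0.0085, 0.2345]
tool_rot: [0.0, 0.673, 0.74, 0.0]
contact_force: [-0.5, 0.4, 3.3]
opening: 0.373
```

move_arm:
  deltas:
    - [[0, 0, -0.0005, 0, 0, 0, -1], [0, 0, -0.0005, 0, 0, 0, -1], [0, 0, -0.0005, 0, 0, 0, -1], [0, 0, 0, 0, 0, 0, -1]]

```text
time: 16.1
ee_pos: [0.5246, -0.0085, 0.2329]
tool_rot: [0.0, 0.673, 0.74, 0.0]
contact_force: [-0.5, 0.0, 2.7]
opening: 0.375
```

move_arm:
  deltas:
    - [[0, 0, -0.0005, 0, 0, 0, -1], [0, 0, -0.0005, 0, 0, 0, -1], [0, 0, -0.0005, 0, 0, 0, -1], [0, 0, 0, 0, 0, 0, -1]]

```text
time: 16.5
ee_pos: [0.5246, -0.0085, 0.2314]
tool_rot: [0.0, 0.673, 0.74, 0.0]
contact_force: [-0.6, 0.3, 3.0]
opening: 0.375
```

move_arm:
  deltas:
    - [[0, 0, -0.0005, 0, 0, 0, -1], [0, 0, -0.0005, 0, 0, 0, -1], [0, 0, -0.0005, 0, 0, 0, -1], [0, 0, 0, 0, 0, 0, -1]]

```text
time: 16.9
ee_pos: [0.5246, -0.0085, 0.2299]
tool_rot: [0.0, 0.673, 0.74, 0.0]
contact_force: [-0.6, -0.7, 4.6]
opening: 0.377
```

move_arm:
  deltas:
    - [[0, 0, -0.0005, 0, 0, 0, -1], [0, 0, -0.0005, 0, 0, 0, -1], [0, 0, -0.0005, 0, 0, 0, -1], [0, 0, 0, 0, 0, 0, -1]]

```text
time: 17.3
ee_pos: [0.5246, -0.0085, 0.2284]
tool_rot: [0.0, 0.673, 0.74, 0.0]
contact_force: [-1.1, 0.2, 5.0]
opening: 0.37
```

move_arm:
  deltas:
    - [[0, 0, -0.0005, 0, 0, 0, -1], [0, 0, -0.0005, 0, 0, 0, -1], [0, 0, 0, 0, 0, 0, -1]]

```text
time: 17.6
ee_pos: [0.5247, -0.0086, 0.2278]
tool_rot: [0.0, 0.673, 0.74, 0.0]
contact_force: [-0.9, -0.7, 5.1]
opening: 0.371
```

```bash
python3 w4.py t3
```

```text
17.6 [ 0.5247 -0.0086  0.2278] [3.000e-04 6.730e-01 7.396e-01 1.000e-04] [-0.91 -0.68  5.06] 0.37098489596205586
wrist cap 4189 circ 0.5203 -0.0081 0.021 ztop 0.2783
wrist white 678 circ 0.5233 -0.0104 0.0189 ztop 0.2038
wrist collar 604 circ 0.5236 -0.0103 0.0202 ztop 0.1243
scene cap 24 circ 0.5348 -0.0203 0.0121 ztop 0.2797
scene white 48 circ 0.5296 -0.0104 0.018 ztop 0.2029
scene redhead 15 circ 0.5397 -0.0135 0.0112 ztop 0.1799
scene collar 91 circ 0.5301 -0.0103 0.0205 ztop 0.1249
side cap 220 circ 0.5193 0.0028 0.0267 ztop 0.2793
side white 108 circ 0.5241 -0.0062 0.0189 ztop 0.2037
side redhead 17 circ 0.5187 0.0011 0.0111 ztop 0.1799
side collar 117 circ 0.5245 -0.0066 0.0203 ztop 0.1251
```

View pics/t3.png

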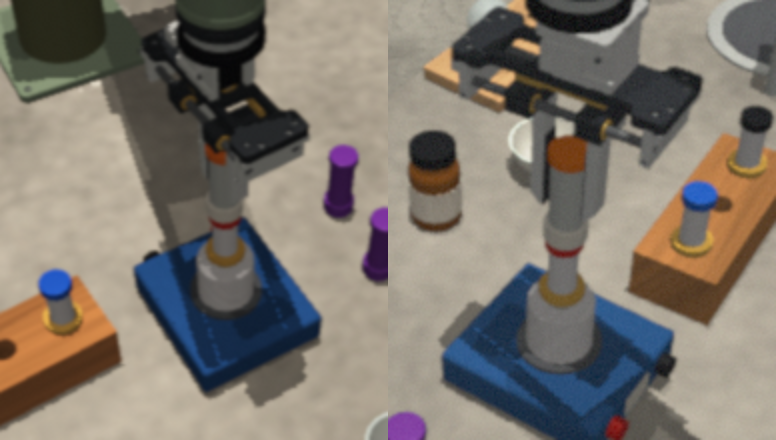

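The weight sits squarely on the red head, with no slip in the grip. The collar has sunk about 12 mm at around 9 N, so I continue.

move_arm:
  deltas:
    - [[0, 0, -0.0005, 0, 0, 0, -1], [0, 0, -0.0005, 0, 0, 0, -1], [0, 0, -0.0005, 0, 0, 0, -1], [0, 0, 0, 0, 0, 0, -1]]

```text
time: 18.15
ee_pos: [0.5248, -0.0086, 0.2265]
tool_rot: [0.0, 0.673, 0.74, 0.0]
contact_force: [0.1, 0.0, 7.0]
opening: 0.372
```

move_arm:
  deltas:
    - [[0, 0, -0.0005, 0, 0, 0, -1], [0, 0, -0.0005, 0, 0, 0, -1], [0, 0, 0, 0, 0, 0, -1]]

```text
time: 18.45
ee_pos: [0.5249, -0.0087, 0.2257]
tool_rot: [0.001, 0.673, 0.74, 0.0]
contact_force: [-0.5, -0.3, 7.0]
opening: 0.371
```

move_arm:
  deltas:
    - [[0, 0, -0.0005, 0, 0, 0, -1], [0, 0, -0.0005, 0, 0, 0, -1], [0, 0, 0, 0, 0, 0, -1], [0, 0, 0, 0, 0, 0, -1]]

```text
time: 18.85
ee_pos: [0.5251, -0.0087, 0.2255]
tool_rot: [0.001, 0.673, 0.74, 0.0]
contact_force: [-2.0, 0.0, 9.6]
opening: 0.373
```

```bash
python3 w4.py t4|grep -E "white|collar|^[0-9]"
```

```text
18.85 [ 0.5251 -0.0087  0.2255] [9.000e-04 6.730e-01 7.396e-01 4.000e-04] [-2.01  0.03  9.63] 0.3727557238112389
wrist white 693 circ 0.5235 -0.0105 0.0187 ztop 0.2011
wrist collar 603 circ 0.5238 -0.0104 0.0203 ztop 0.1222
scene white 50 circ 0.5296 -0.0108 0.0177 ztop 0.2008
scene collar 86 circ 0.5305 -0.0103 0.0202 ztop 0.123
side white 96 circ 0.5238 -0.0062 0.0189 ztop 0.2018
side collar 121 circ 0.5245 -0.0067 0.0205 ztop 0.1232
```

move_arm:
  deltas:
    - [[0, 0, -0.0004, 0, 0, 0, -1], [0, 0, 0, 0, 0, 0, -1], [0, 0, 0, 0, 0, 0, -1]]

```text
time: 19.3
ee_pos: [0.5252, -0.0088, 0.2254]
tool_rot: [0.001, 0.673, 0.74, 0.0]
contact_force: [-1.8, -0.6, 12.0]
opening: 0.368
```

move_arm:
  deltas:
    - [[0, 0, -0.0003, 0, 0, 0, -1], [0, 0, 0, 0, 0, 0, -1], [0, 0, 0, 0, 0, 0, -1]]

```text
time: 19.6
ee_pos: [0.5253, -0.0088, 0.2255]
tool_rot: [0.001, 0.673, 0.74, 0.001]
contact_force: [-2.8, -1.6, 12.4]
opening: 0.37
```

move_arm:
  deltas:
    - [[0, 0, -0.0005, 0, 0, 0, -1], [0, 0, 0, 0, 0, 0, -1], [0, 0, 0, 0, 0, 0, -1]]

```text
time: 19.9
ee_pos: [0.5254, -0.0089, 0.2254]
tool_rot: [0.001, 0.673, 0.74, 0.001]
contact_force: [-3.0, -0.2, 13.1]
opening: 0.37
```

move_arm:
  deltas:
    - [[0, 0, -0.0003, 0, 0, 0, -1], [0, 0, 0, 0, 0, 0, -1], [0, 0, 0, 0, 0, 0, -1], [0, 0, 0, 0, 0, 0, -1]]

```text
time: 20.3
ee_pos: [0.5255, -0.0089, 0.2254]
tool_rot: [0.002, 0.673, 0.74, 0.001]
contact_force: [-3.0, -0.3, 14.4]
opening: 0.373
```

```bash
python3 w4.py t5|grep -E "white|collar|^[0-9]"
```

```text
20.3 [ 0.5255 -0.0089  0.2254] [1.600e-03 6.730e-01 7.397e-01 7.000e-04] [-3.04 -0.27 14.38] 0.37262174422925265
wrist white 684 circ 0.5236 -0.0109 0.019 ztop 0.2013
wrist collar 608 circ 0.5239 -0.0103 0.0202 ztop 0.1222
scene white 55 circ 0.5297 -0.0105 0.0182 ztop 0.2001
scene collar 73 circ 0.5308 -0.0112 0.0206 ztop 0.1233
side white 101 circ 0.5245 -0.0054 0.0194 ztop 0.2014
side collar 111 circ 0.5244 -0.0072 0.02 ztop 0.1233
```

move_arm:
  deltas:
    - [[0, 0, -0.0004, 0, 0, 0, -1], [0, 0, 0, 0, 0, 0, -1], [0, 0, 0, 0, 0, 0, -1], [0, 0, 0, 0, 0, 0, -1]]

```text
time: 20.85
ee_pos: [0.5256, -0.009, 0.2254]
tool_rot: [0.002, 0.673, 0.74, 0.001]
contact_force: [-3.2, -0.1, 16.5]
opening: 0.369
```

move_arm:
  deltas:
    - [[0, 0, 0.0015, 0, 0, 0, -1], [0, 0, 0.003, 0, 0, 0, -1], [0, 0, 0.01, 0, 0, 0, -1], [0, 0, 0.02, 0, 0, 0, -1], [0, 0, 0.015, 0, 0, 0, -1]]

```text
time: 21.35
ee_pos: [0.5236, -0.0083, 0.2706]
tool_rot: [-0.001, 0.673, 0.74, -0.001]
contact_force: [-0.5, 0.3, -4.3]
opening: 0.373
```

move_arm:
  deltas:
    - [[0, 0.005, 0.005, 0, 0, 0, -1], [-0.002, 0.04, 0, 0, 0, 0, -1], [-0.002, 0.033, 0, 0, 0, 0, -1], [0, 0, 0, 0, 0, 0, -1], [0, 0, 0, 0, 0, 0, -1]]

```text
time: 21.85
ee_pos: [0.5195, 0.0703, 0.275]
tool_rot: [-0.001, 0.672, 0.74, -0.001]
contact_force: [0.6, 0.3, -3.5]
opening: 0.371
```

```bash
python3 w4.py t6
```

```text
21.85 [0.5195 0.0703 0.275 ] [-0.0009  0.6722  0.7403 -0.0011] [ 0.61  0.28 -3.53] 0.37055308251681995
wrist cap 4176 circ 0.5159 0.0705 0.0206 ztop 0.3254
wrist white 676 circ 0.5182 0.0673 0.019 ztop 0.2506
scene cap 63 circ 0.523 0.0618 0.0144 ztop 0.3259
scene white 58 circ 0.5251 0.0667 0.0179 ztop 0.2499
scene redhead 131 circ 0.5292 -0.0093 0.0174 ztop 0.1829
scene collar 69 circ 0.5302 -0.0098 0.0207 ztop 0.124
side cap 261 circ 0.5137 0.0821 0.0264 ztop 0.3267
side white 121 circ 0.5194 0.0707 0.0189 ztop 0.2509
side redhead 191 circ 0.5253 -0.0069 0.0163 ztop 0.1831
side collar 124 circ 0.5239 -0.0077 0.0211 ztop 0.1233
```

View pics/t6.png

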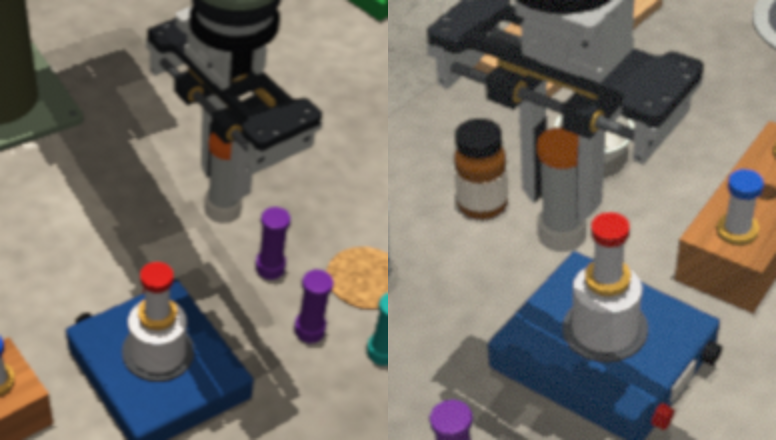

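I pressed to about 21 N without further sinking. The collar stays about 10 mm above the face and the spindle is upright. Now I return the weight.

move_arm:
  deltas:
    - [[-0.001, 0.043, 0, 0, 0, 0, -1], [-0.001, 0.045, 0, 0, 0, 0, -1], [-0.001, 0.045, 0, 0, 0, 0, -1], [-0.001, 0.045, 0, 0, 0, 0, -1], [-0.001, 0.034, 0, 0, 0, 0, -1]]

```text
time: 22.5
ee_pos: [0.5155, 0.283, 0.2762]
tool_rot: [-0.0, 0.673, 0.739, 0.0]
contact_force: [0.1, 0.2, -3.7]
opening: 0.375
```

move_arm:
  deltas:
    - [[0, 0, -0.03, 0, 0, 0, -1], [0, 0, -0.045, 0, 0, 0, -1], [0, 0, -0.045, 0, 0, 0, -1], [0, 0, -0.045, 0, 0, 0, -1], [0, 0, -0.03, 0, 0, 0, -1]]

```text
time: 23.0
ee_pos: [0.5136, 0.2796, 0.0775]
tool_rot: [-0.001, 0.674, 0.739, -0.003]
contact_force: [-0.1, 0.4, -4.8]
opening: 0.372
```

move_arm:
  deltas:
    - [[0, 0, -0.01, 0, 0, 0, -1], [0, 0, -0.006, 0, 0, 0, -1], [0, 0, 0, 0, 0, 0, -1], [0, 0, 0, 0, 0, 0, -1]]

```text
time: 23.4
ee_pos: [0.5175, 0.282, 0.0678]
tool_rot: [0.001, 0.673, 0.74, 0.002]
contact_force: [0.3, 0.4, -3.7]
opening: 0.375
```

move_arm:
  deltas:
    - [[-0.003, 0.001, -0.01, 0, 0, 0, -1], [0, 0, -0.005, 0, 0, 0, -1], [0, 0, -0.002, 0, 0, 0, -1], [0, 0, 0, 0, 0, 0, -1], [0, 0, 0, 0, 0, 0, -1]]

```text
time: 23.9
ee_pos: [0.5122, 0.2825, 0.0488]
tool_rot: [-0.0, 0.673, 0.74, -0.0]
contact_force: [-2.4, -0.6, 1.0]
opening: 0.37
```

move_arm:
  deltas:
    - [[0, 0, -0.001, 0, 0, 0, -1], [0, 0, 0, 0, 0, 0, -1], [0, 0, 0, 0, 0, 0, -1]]

```text
time: 24.2
ee_pos: [0.5124, 0.2825, 0.0488]
tool_rot: [-0.0, 0.673, 0.74, -0.0]
contact_force: [-4.5, -2.1, 6.4]
opening: 0.371
```

move_arm:
  deltas:
    - [[0, 0, -0.001, 0, 0, 0, -1], [0, 0, 0, 0, 0, 0, -1], [0, 0, 0, 0, 0, 0, -1]]

```text
time: 24.5
ee_pos: [0.5126, 0.2825, 0.0487]
tool_rot: [-0.0, 0.673, 0.74, -0.0]
contact_force: [-5.5, -2.6, 11.4]
opening: 0.371
```

Contact at the same height as at pick-up. I'll back off the press by 1.5 mm and release slowly.

move_arm:
  deltas:
    - [[0, 0, 0.0015, 0, 0, 0, -1], [0, 0, 0, 0, 0, 0, -1], [0, 0, 0, 0, 0, 0, -0.2], [0, 0, 0, 0, 0, 0, -0.1], [0, 0, 0, 0, 0, 0, 0.1]]

```text
time: 25.0
ee_pos: [0.5131, 0.2827, 0.048]
tool_rot: [0.0, 0.673, 0.74, 0.001]
contact_force: [-0.3, -0.0, -0.5]
opening: 0.504
```

move_arm:
  deltas:
    - [[0, 0, 0, 0, 0, 0, 0.4], [0, 0, 0, 0, 0, 0, 0.7], [0, 0, 0, 0, 0, 0, 1], [0, 0, 0, 0, 0, 0, 1], [0, 0, 0, 0, 0, 0, 1]]

```text
time: 25.5
ee_pos: [0.5125, 0.2825, 0.048]
tool_rot: [0.0, 0.673, 0.74, 0.0]
contact_force: [-0.3, 0.0, 0.1]
opening: 0.927
```

move_arm:
  deltas:
    - [[0, 0, 0.02, 0, 0, 0, 1], [0, 0, 0.04, 0, 0, 0, 1], [0, 0, 0.05, 0, 0, 0, 1], [0, 0, 0.05, 0, 0, 0, 1], [0, 0, 0.03, 0, 0, 0, 1]]

```text
time: 26.0
ee_pos: [0.5142, 0.2832, 0.2431]
tool_rot: [0.002, 0.673, 0.74, 0.003]
contact_force: [0.9, -0.4, -0.0]
opening: 0.996
```

move_arm:
  deltas:
    - [[0, 0, 0, 0, 0, 0, 1], [0, 0, 0, 0, 0, 0, 1], [0, 0, 0, 0, 0, 0, 1]]

```text
time: 26.3
ee_pos: [0.5112, 0.282, 0.2356]
tool_rot: [-0.001, 0.673, 0.74, -0.002]
contact_force: [-0.5, -0.2, -1.1]
opening: 1.005
```

```bash
python3 w.py w6|grep -E "orange|^[0-9]|pad|purple"
python3 - <<'E'
from m import *
for n in("scene","side"):
    c=env.camera(n);save(c,n+"9");pickle.dump(c,open(n+"9.pkl","wb"));heads(c,n)
E
python3 w4.py t9|grep -E "redhead|collar"
python3 -c "
import cv2,numpy as np
cv2.imwrite('pics/fin.png',np.hstack([cv2.imread('pics/scene9.png')[130:400,100:490],cv2.imread('pics/side9.png')[110:380,130:520]]))"
```

```text
26.3 [0.5112 0.282  0.2356] [-0.001   0.673   0.7396 -0.0019] [-0.46 -0.17 -1.11] 1.0051570841751563
w orange 939 [323. 229.] ztop 0.099 c [0.5115 0.2781 0.0978] circ 0.5118 0.2776 0.0171
w purple 1241 [331. 113.] ztop 0.0951 c [0.5083 0.384  0.0938] circ 0.5086 0.3837 0.0174
w purple 1216 [254. 299.] ztop 0.095 c [0.4444 0.187  0.0938] circ 0.4442 0.1867 0.0168
w purple 1208 [348. 314.] ztop 0.0947 c [0.5486 0.1787 0.0936] circ 0.549 0.1784 0.0169
w pad? 3688 [323. 198.] ((0.5117778778076172, 0.28281182050704956), 0.05073839798569679)
scene red 44 [450. 139.] ztop 0.0431 c [0.3946 0.5438 0.0418] circ 0.3952 0.5436 0.0098
scene red 168 [289. 212.] ztop 0.1831 c [ 0.5308 -0.0098  0.1813] circ 0.5304 -0.0104 0.0155
scene red 47 [484. 245.] ztop 0.0537 c [0.7159 0.3873 0.0526] circ 0.7166 0.3909 0.0075
scene orange 122 [397. 188.] ztop 0.1005 c [0.5193 0.2753 0.0989] circ 0.5192 0.2765 0.0154
scene orange 159 [297. 362.] ztop 0.0792 c [ 0.7784 -0.1241  0.0782] circ 0.7721 -0.1195 0.0208
scene purple 126 [433. 173.] ztop 0.0968 c [0.5154 0.3846 0.0951] circ 0.5149 0.3845 0.0165
scene pur
[... 2643 characters left out ...]
.25341325998306274), (0.0902416780591011, 0.22361735999584198), 5.556145191192627) circ ((0.493808776140213, -0.2537378966808319), 0.11889968067407608)
side bluebox 3518 [343. 256.] mean [0.511  0.0055] rect ((0.5234799385070801, -0.00664183497428894), (0.16759972274303436, 0.14875246584415436), 2.896728754043579) circ ((0.5211072564125061, -0.008363010361790657), 0.1080654188990593)
side pad? 1922 [243. 381.] ((0.5131920576095581, 0.2850223779678345), 0.05088948830962181)
scene redhead 119 circ 0.5302 -0.0102 0.0166 ztop 0.1827
scene collar 68 circ 0.5305 -0.0111 0.0203 ztop 0.1236
side redhead 189 circ 0.5236 -0.0074 0.0167 ztop 0.1832
side collar 124 circ 0.5235 -0.0077 0.0212 ztop 0.1235
```

View pics/fin.png

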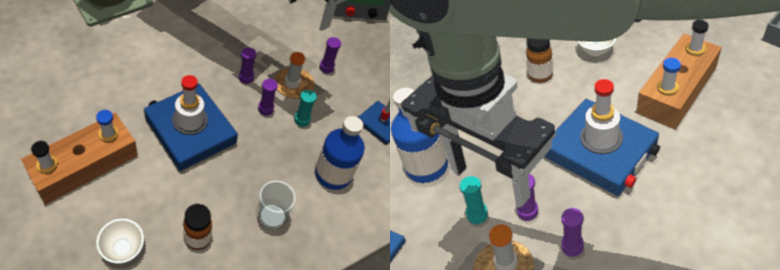

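The spindle is upright in the socket at (188,90) in the scene crop. The weight stands on its pad, about 5 mm off centre, and nothing else has moved. Handing in.

```bash
python3 -c "
from workcell import env
print(env.hand_in())"
```

```text
the job is handed in; nothing more can be done
None
```

The job is handed in, at about 26 s on the robot's clock; the hand-in gives no verdict.

- **Spindle:** I stood the red-headed spindle in the socket and let it go with its collar about 22–23 mm above the face. The tapping weight then drove it down about 12–13 mm at roughly 6–11 N. It stopped with the collar about 10 mm above the face and took a press of about 21 N without sinking further. I judged "home" from that force and depth, because the seat pin cannot be read directly.
- **Tapping weight:** It is back upright on the cork pad, about 5 mm off the pad's centre.
- **Last checks:** The spindle's height did not change after I let go, and its head and collar line up to within about 1 mm. The other spindles and the look-alikes I re-measured are where they started; the bottle, jar, beaker and dish I checked only in the last picture. The gripper is clear of everything.
- **Disagreements:**
  - The scene and side cameras differed by about 4–6 mm, so I placed things by comparing positions within the same camera view.
  - The fingers closed on the spindle's head and the weight's cap rather than on their narrower bodies, but both held without slipping.

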